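Take the spectrometer lamp out of its latched case

ROBOT

A 6-joint arm with a two-finger parallel gripper is mounted at the origin on the work surface. World frame = base frame: x ahead of the robot, y to its left, z up, the work surface at z = 0. Lengths are in m, angles in rad, forces in N, time in s.
With the tool pointing down it reaches from about 0.35 to 0.775 m from the base axis. Payload 7.3 kg.
Tool frame: the origin (TCP) lies midway between the tips of the shut fingers; the grasp point (between the pads) lies 19 mm behind it; z points along the fingers, y is the direction in which the jaws open and shut (so a half turn about z gives the same grasp; the last joint's range is limited). The gripper opens to 92 mm and grips with 3 to 60 N. Pads are 19 mm wide; open, the fingers measure 130 mm over their backs; the gripper's body (75 mm by 190 mm) begins 47 mm behind the grasp point.
Start: joints at [1.148, 0.342, 1.524, -0, 1.275, -0.146], TCP at [0.143, 0.505, 0.227] pointing down, gripper open.
Joint ranges: [-2.53, 2.53], [-0.77, 2.02], [0.04, 2.7], [-1, 4.14], [0.28, 2.66], [-3.11, 3.11]. Speed limits (rad/s): [2.57, 2.57, 3.14, 3.14, 3.14, 3.14].

INTERFACE

Orientations are given as [roll, pitch, yaw] about the fixed x, y, z axes, in that order (R = Rz(yaw) Ry(pitch) Rx(roll)).
In Python, from cell import status, eyes, job gives the robot as it stands.
- The arm moves only by the tool jog_arm, never from a script. Its argument "series" is a list of rows, each a list of 3 entries, a list of its own where there are three numbers: the gripper command: -1 is shut, 1 is fully open, values between are in proportion, then the shift along the tool's x, y, z in m, then the turn, a rotation vector about the tool's x, y, z in rad. In form: [[grip, [x, y, z], [ax, ay, az]], ...]. A call has 1 to 12 rows; each row is the pose to reach, as a shift and turn from the pose commanded when the call began, along the tool's axes at that moment; what a row does not reach only later rows make up. A row lasts 1/12 s, in which the tool goes at most 41.7 mm and 7.16 degrees, less where a joint would pass 70% of its speed; a pose out of reach is approached as far as the arm can. A call with a gripper value outside its range is refused whole. The fingers move at their own pace and stop on an object; "squeeze" is the grip in N (left out, the last holds). Time passes only in rows, so rows that repeat a pose let the fingers close. It gives the time, the measured TCP pose, the force and the opening at its end, in the units of the state.
- status.observe(): the state, without advancing time (a new reading comes with each control period).
- eyes.read_camera(name): name is "side" or "top"; returns a dict with "img" (480x640x3 uint8, red, green, blue), "range_z" (480x640 float32, m along the optical axis (not along the pixel's ray), 0 where there is no reading), "camera_matrix" (3x3 intrinsics, pixels), "k1" (the pictures are not rectified: a ray, as slopes to the right and down, at radius r is drawn at 1 + k1 r^2 times it, then the intrinsics apply), "T" (4x4, takes a point from camera to world coordinates). Camera axes: x right, y down, z forward; pixel columns grow to the right and rows downward; lengths in m; the calibration is good to about 2 mm. A picture is of the moment at which its call begins.
- job.hand_in(): hands the job in, once; it reports no verdict.
The state is a dict: "time": time; "qpos": joint angles; "qvel": joint speeds; "joint_efforts": joint torques, N m; "tool_pos": TCP position; "tool_rot": TCP orientation; "contact_force": force on the tool from outside, world axes, zero at the start; "torque": the same for the moment, N m; "opening": finger opening in m.
Only numpy, scipy, OpenCV 4.12 (cv2) and the standard library are available. Lean on these libraries where they do the work, as an engineer would, in place of code of your own. Each camera call takes 0.05 s, during which the arm holds its last target.

TASK

Swing the steel latch lever on the front of the grey lamp case out and down, open the lid right back so that it stands open by itself, then lift out the glass lamp and lay it gently, without dropping it, in the empty pair of notches of the white lamp tray beside the other lamp. Leave the lamp that is already in the tray where it is and knock nothing over.

Things in the scene. Friction and masses are not known exactly. Their poses are not given: they have to be found in the camera images.
- case: Grey hard case, fast on the bench: 130 mm deep (x), 210 wide (y), 100 high when shut; lid handle up to 123. Origin: centre of its underside; x to the back (hinge side). Bottom part 70 high, inside 120 by 200, floor 8 above the bench. Two foam bars 14 thick, tops at 34, cross it at y = -40 and +40 and carry the lamp at x = 0; between them 66 are free for the fingers.
- latch (a joint): Angle (rad) of the steel latch lever at the middle of the case's front. 0: shut, upright, its hook over the lid's tongue, so the lid cannot open (clear from about 0.3). It grows as the lever's top swings out to the front and down; stop at 1.5. Stiff: about 1 to 2 N at the tab; it stays where it is left.
- latch_pivot (a point): Pivot of the latch lever, 7 mm in front of the case's front wall and 40 mm above the bench; the pivot axis runs along the case's y.
- latch_tab (a point): Centre of the latch lever's free end, a finger tab 30 mm wide along the case's y, 5 thick, 24 long, flared 45 degrees up and to the front. Shut, it lies 32 in front of the pivot and 55 above it; it moves on an arc of 64 mm radius. Its sides can be pinched from above (fingers closing along the case's y).
- lid (a joint): Opening angle of the lid in rad about the hinge at the back: 0 shut, 1.57 upright, stop at 1.85 (leaning back). A stiff hinge: it stays where it is left, and needs about 3 N at the tongue.
- lid_hinge (a point): Point on the lid's hinge axis at the middle of the case's back edge, 70 mm above the bench; the axis runs along the case's y. The shut lid rises 30 mm above the hinge and reaches 130 mm from it to its front wall.
- lid_tongue (a point): Centre of the steel tongue that sticks out 22 mm from the middle of the lid's front wall, 26 wide along the case's y, 6 thick. Lid shut, it lies 141 in front of the hinge and 5 above it, under the latch's hook; once the latch is swung away, its sides can be pinched from above to raise the lid.
- lamp_center (a point): Glass lamp to be taken out, hidden until the lid is open: cylinder 38 mm in diameter, 162 long, black pin base at its -y end, about 0.14 kg. The point is its centre, half-way along, on its axis; y runs along the lamp. It lies along the case's y, its centre 46 above the bench.
- lamp: The same lamp; its origin is the same point on its axis, its y runs along it.
- tray: White shallow lamp tray, fast on the bench: 190 (x) by 230 mm (y), rim 18 high. Origin: centre of its underside. Two foam bars 14 thick, tops 34 above the bench, cross it at y = -40 and +40, each with notches 30 wide at x = -45 (empty, nearer the robot) and x = +45 (another lamp lies there). A lamp lies across both bars, along the tray's y.
- tray_place (a point): Where the lamp's centre comes to lie in the empty notches: 46 mm above the bench, at the tray's x = -45, y = 0; axes as the tray's. The lamp's own y lies along the tray's y, either way round.
- spare_lamp_center (a point): Centre of the other lamp of the same size, already lying in the tray's far notches. Leave it.
- vial: Small amber screw-cap bottle, 34 mm in diameter, 75 mm high, between the case and the tray; origin at the centre of its foot. Leave it standing.
- wash_bottle: White squeeze bottle with a bent nozzle, 64 mm in diameter, 187 mm high, at the back; origin at the centre of its foot. Leave it standing.
- beaker: Glass beaker, 70 mm in diameter, 90 mm high, at the left side; origin at the centre of its foot. Leave it standing.

How it is judged:
By the outcome, as a careful person would: the job done as asked, in the order asked, and still so for the second after the job is handed in, with the robot touching nothing.
It also fails if it takes over 61 s, if anything falls off the work surface, if the arm or the gripper's body presses on something with over 40 N, if the wrist force passes 120 N, or if a joint passes its speed limit or range.

## Working session

There is one attempt and no reset: what is moved stays moved. The work goes in short steps, Python scripts to look and compute and a tool call to move; the robot and the scene stay as the last step left them, time stands still between calls to the robot, and variables do not carry over. Pictures are saved under pics/ and viewed, and the job is handed in when it is done.

Besides the shell and the picture viewer there is one more tool, called after "Emit:" as name(argument=value, ...) on one line, values as JSON. jog_arm: Moves the arm, as the interface text tells. Its arguments: {"type":"object","properties":{"series":{"type":"array","items":{"type":"array"}},"squeeze":{"type":"number"}},"required":["series"]}

```bash
ls; mkdir -p pics; cat > h.py <<'E'
import numpy as np, cv2
from cell import status, eyes, job
def snap(name,fn):
    c=eyes.read_camera(name); cv2.imwrite(fn,c['img'][:,:,::-1]); np.savez(fn.replace('.png','.npz'),**c); return c
def pix2w(c,u,v,z=None):
    K=c['camera_matrix']; k1=float(c['k1']); T=c['T']
    xd=(u-K[0,2])/K[0,0]; yd=(v-K[1,2])/K[1,1]
    x,y=xd,yd
    for _ in range(20):
        s=1+k1*(x*x+y*y); x,y=xd/s,yd/s
    r=np.array([x,y,1.])
    if z is None:
        d=c['range_z'][int(round(v)),int(round(u))]
    else:
        w=T[:3,:3]@r; d=(z-T[2,3])/w[2]
    return T[:3,:3]@(r*d)+T[:3,3]
def proj(c,p):
    T=c['T'];K=c['camera_matrix'];q=T[:3,:3].T@(np.array(p)-T[:3,3]);x,y=q[:2]/q[2];s=1+float(c['k1'])*(x*x+y*y)
    return K[0,0]*x*s+K[0,2],K[1,1]*y*s+K[1,2]
def load(fn): return dict(np.load(fn))
E
python3 - <<'E'
from h import *
print(status.observe())
for n in ['side','top']:
    c=snap(n,f'pics/{n}0.png'); print(c['camera_matrix'],c['k1'],c['T'].round(3))
E
```

```text
pics
{'time': 0.0, 'qpos': array([ 1.14800449e+00,  3.42751503e-01,  1.52502352e+00,  2.23342524e-05,
        1.27541049e+00, -1.45969658e-01]), 'qvel': array([ 0.00086497,  0.0004159 ,  0.00013088, -0.00072786,  0.00341232,
        0.00055522]), 'joint_efforts': array([-3.94624039e-04, -4.31230259e+01, -2.44220066e+01,  7.17854965e-02,
        5.58582775e-02, -1.40252309e-04]), 'tool_pos': array([0.14326787, 0.504644  , 0.22602777]), 'tool_rot': array([-3.14001983e+00, -2.52814608e-04,  2.86476376e+00]), 'contact_force': array([ 0.35366255,  0.29768281, -0.68596486]), 'torque': array([-0.00258259,  0.00168068,  0.02676806]), 'opening': 0.09198154135615909}
[[567.27767276   0.         327.61037914]
 [  0.         567.27767276 240.30633369]
 [  0.           0.           1.        ]] -0.1671118749643098 [[ 0.925 -0.198  0.324  0.198]
 [-0.379 -0.431  0.819 -0.879]
 [-0.023 -0.88  -0.473  0.68 ]
 [ 0.     0.     0.     1.   ]]
[[604.73220702   0.         312.10110002]
 [  0.         604.73220702 242.87118575]
 [  0.           0.           1.        ]] 0.01977137150911503 [[-0.002 -0.995  0.104  0.466]
 [-1.     0.002  0.     0.131]
 [-0.    -0.104 -0.995  1.237]
 [ 0.     0.     0.     1.   ]]
```

View pics/side0.png

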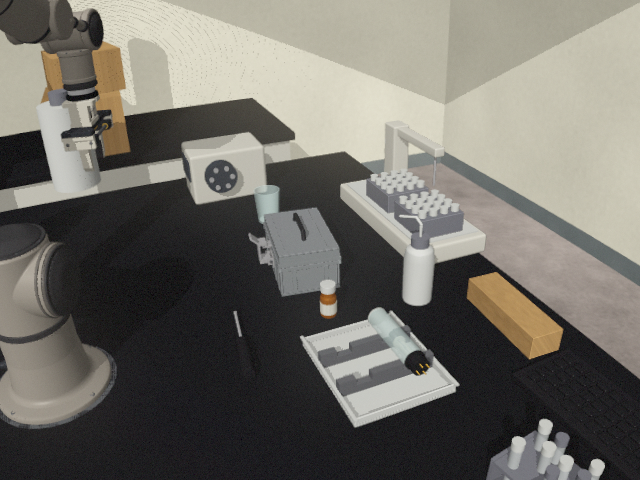

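View pics/top0.png

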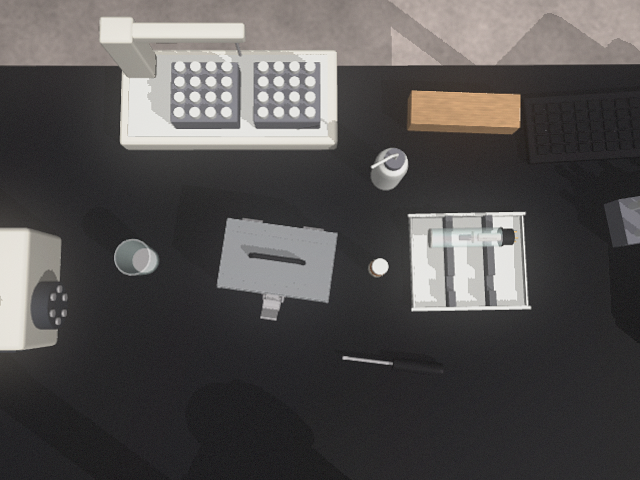

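```bash
python3 - <<'E'
from h import *
im=cv2.imread('pics/top0.png')
cv2.imwrite('pics/cropcase.png',cv2.resize(im[205:330,205:350],None,fx=5,fy=4.8,interpolation=cv2.INTER_CUBIC))
cv2.imwrite('pics/croptray.png',cv2.resize(im[205:320,400:540],None,fx=5,fy=5,interpolation=cv2.INTER_CUBIC))
im=cv2.imread('pics/side0.png')
cv2.imwrite('pics/cropcase_s.png',cv2.resize(im[200:300,240:350],None,fx=6,fy=6,interpolation=cv2.INTER_CUBIC))
E
```

```text
(no output)
```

View pics/cropcase.png

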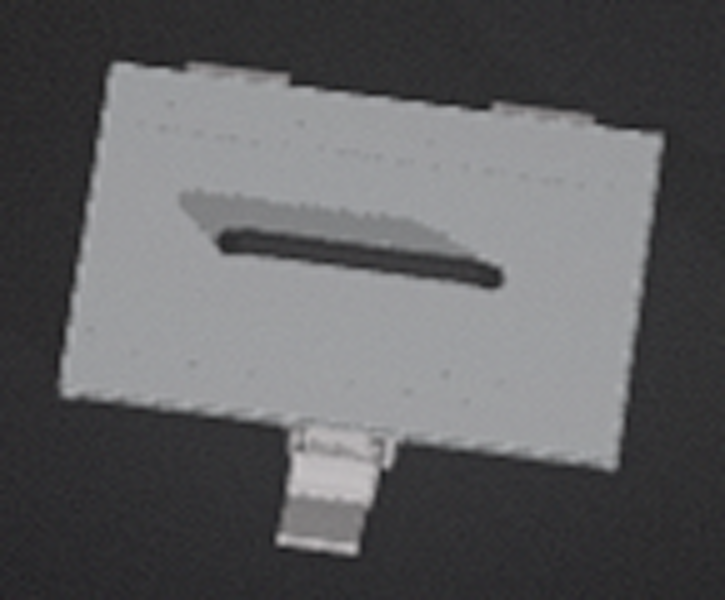

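View pics/croptray.png

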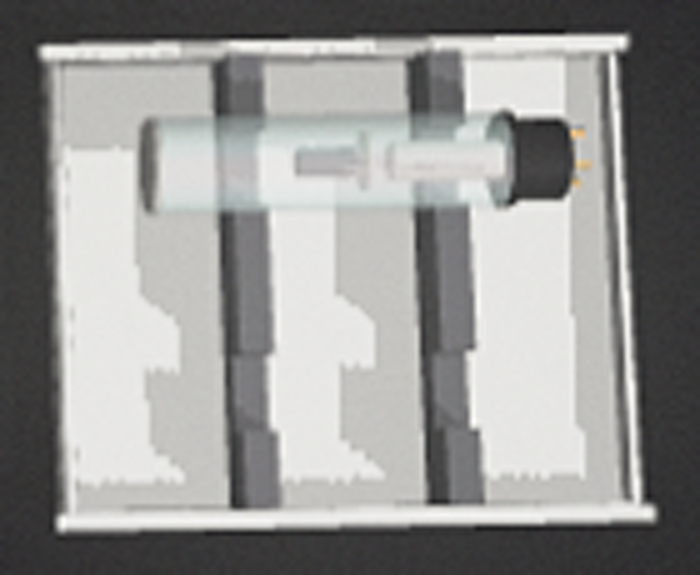

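View pics/cropcase_s.png

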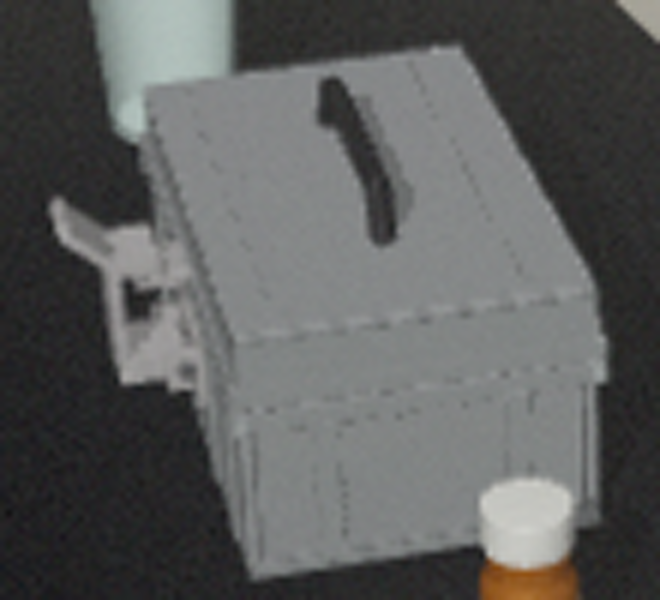

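```bash
cat >> h.py <<'E'
def fitrect(P,L,W):
    # P order: back-left(+x,+y), back-right(+x,-y), front-right, front-left ; L in x, W in y
    M=np.array([[L/2,W/2],[L/2,-W/2],[-L/2,-W/2],[-L/2,W/2]]); P=np.array(P)[:,:2]
    c=P.mean(0); Q=P-c; a=np.arctan2((M[:,0]*Q[:,1]-M[:,1]*Q[:,0]).sum(),(M*Q).sum())
    R=np.array([[np.cos(a),-np.sin(a)],[np.sin(a),np.cos(a)]])
    return c,a,(Q-M@R.T)
E
python3 - <<'E'
from h import *
c=load('pics/top0.npz')
f=lambda x,y,z:pix2w(c,205+(x+.5)/5-.5,205+(y+.5)/4.8-.5,z)
P=[f(*q,.1) for q in [(110,62),(665,133),(617,470),(60,397)]]
cc,a,r=fitrect(P,.13,.21);print('case',cc,a,(r*1000).round(1))
R=np.array([[np.cos(a),-np.sin(a)],[np.sin(a),np.cos(a)]])
print('tab pred',cc+R@[-.065-.007-.032,0],.095)
for q in [(318,545),(320,520),(330,470)]: print(f(*q,.095),f(*q,.1035))
for nm,l in [('tabC',(-.104,0,.095)),('tongue',(-.076,0,.075)),('hinge',(.065,0,.07))]:
    w=np.r_[cc+R@l[:2],l[2]]; print(nm,w,proj(c,w))
g=lambda x,y,z:pix2w(c,400+(x+.5)/5-.5,205+(y+.5)/5-.5,z)
P=[g(*q,.018) for q in [(40,47),(628,40),(657,517),(57,528)]]
ct,b,r=fitrect(P,.19,.23);print('tray',ct,b,(r*1000).round(1))
R=np.array([[np.cos(b),-np.sin(b)],[np.sin(b),np.cos(b)]])
print('place',ct+R@[-.045,0],'spare',ct+R@[.045,0])
print('notch pix',[g(*q,.034) for q in [(248,352),(253,430),(447,352),(455,430)]])
print('vial',pix2w(c,379,267,.075))
E
```

```text
case [0.55271284 0.19736646] -0.1355550012846081 [[ 1.9  1.1]
 [ 1.6 -1.4]
 [-1.9 -0.2]
 [-1.5  0.5]]
tab pred [0.44966689 0.21142105] 0.095
[0.44328576 0.21397507 0.095     ] [0.44345114 0.2133585  0.1035    ]
[0.45297734 0.21328574 0.095     ] [0.45307062 0.2126743  0.1035    ]
[0.47241155 0.20964732 0.095     ] [0.47236023 0.20906295 0.1035    ]
tabC [0.44966689 0.21142105 0.095     ] (np.float64(269.58341910164177), np.float64(314.713272726846))
tongue [0.47741003 0.20763712 0.075     ] (np.float64(272.38423547527987), np.float64(299.95501660397474))
hinge [0.61711657 0.18858235 0.07      ] (np.float64(282.72781555382903), np.float64(227.84911762127723))
tray [ 0.55617508 -0.18428117] 0.015902638850631572 [[ 2.5  4.7]
 [ 1.2 -4. ]
 [-1.6 -5.1]
 [-2.2  4.5]]
place [ 0.51118077 -0.18499676] spare [ 0.60116939 -0.18356558]
notch pix [array([ 0.52673829, -0.14090735,  0.034     ]), array([ 0.49582429, -0.14208922,  0.034     ]), array([ 0.52665274, -0.21976579,  0.034     ]), array([ 0.49576006, -0.22191256,  0.034     ])]
vial [0.54021351 0.00282076 0.075     ]
```

```bash
cat >> h.py <<'E'
from scipy.spatial.transform import Rotation as Ro
A=-0.1356; CC=np.array([.5527,.1974])
def case(x,y,z): 
    return np.array([CC[0]+np.cos(A)*x-np.sin(A)*y, CC[1]+np.sin(A)*x+np.cos(A)*y, z])
def Rdown(jaw,tiltaxis=None,tilt=0):
    y=np.array([np.cos(jaw),np.sin(jaw),0]); z=np.array([0,0,-1.]); x=np.cross(y,z)
    R=Ro.from_matrix(np.c_[x,y,z])
    if tilt: R=Ro.from_rotvec(np.array(tiltaxis)*tilt)*R
    return R
def rel(pos,R,s=None):
    s=s or status.observe(); R0=Ro.from_euler('xyz',s['tool_rot'])
    print('shift',R0.inv().apply(np.array(pos)-s['tool_pos']).round(4),'turn',(R0.inv()*R).as_rotvec().round(4))
def st():
    s=status.observe(); print('t',round(s['time'],2),'pos',s['tool_pos'].round(4),'rot',s['tool_rot'].round(3),'F',s['contact_force'].round(2),'op',round(s['opening'],4),'q',s['qpos'].round(2))
E
python3 - <<'E'
from h import *
R=Rdown(np.pi/2+A)
for z in (.15,.086): rel([.4502,.2115,z],R)
c=load('pics/top0.npz'); s=load('pics/side0.npz')
# cross-check from side view: predicted projections
for nm,p in [('tab outer',case(-.104-.0085,0,.1035)),('tab end L',case(-.1125,.015,.1035)),('tabR',case(-.1125,-.015,.1035)),('lid fr top',case(-.065,-.105,.1)),('lid br',case(.065,-.105,.1)),('lid bl',case(.065,.105,.1)),('fl',case(-.065,.105,.1))]: print(nm,np.round(proj(s,p),1))
E
```

```text
shift [-0.3754 -0.1981  0.0763] turn [-0.0013 -0.0003 -0.1412]
shift [-0.3754 -0.198   0.1403] turn [-0.0013 -0.0003 -0.1412]
tab outer [248.  235.6]
tab end L [247.2 232.6]
tabR [248.9 238.7]
lid fr top [277.6 256.7]
lid br [338.4 247.8]
lid bl [315.3 207.5]
fl [262.3 214.5]
```

Emit:
jog_arm(series=[[0.2,[-0.04,-0.02,0.0],[0,0,-0.05]],[0.2,[-0.08,-0.042,0.0],[0,0,-0.1]],[0.2,[-0.12,-0.063,0.0],[0,0,-0.141]],[0.2,[-0.16,-0.084,0.0],[0,0,-0.141]],[0.2,[-0.2,-0.105,0.0],[0,0,-0.141]],[0.2,[-0.24,-0.127,0.01],[0,0,-0.141]],[0.2,[-0.28,-0.148,0.03],[0,0,-0.141]],[0.2,[-0.315,-0.165,0.05],[0,0,-0.141]],[0.2,[-0.345,-0.182,0.066],[0,0,-0.141]],[0.2,[-0.365,-0.192,0.076],[0,0,-0.141]],[0.2,[-0.3754,-0.198,0.076],[0,0,-0.141]],[0.2,[-0.3754,-0.198,0.076],[0,0,-0.141]]], squeeze=20)

```text
time: 1.1
tool_pos: [0.4524, 0.2087, 0.1488]
tool_rot: [-3.14, -0.002, 3.001]
contact_force: [-0.0, -0.3, 0.5]
opening: 0.0552
```

```bash
python3 - <<'E'
from h import *
st()
c=snap('side','pics/s1.png');t=snap('top','pics/t1.png')
im=cv2.imread('pics/s1.png');cv2.imwrite('pics/s1c.png',cv2.resize(im[150:300,200:350],None,fx=4,fy=4,interpolation=cv2.INTER_CUBIC))
rel([.4505,.2115,.086],Rdown(np.pi/2+A))
E
```

```text
t 1.1 pos [0.4524 0.2087 0.1488] rot [-3.140e+00 -2.000e-03  3.001e+00] F [-0.02 -0.32  0.46] op 0.0552 q [ 0.28  0.38  1.71 -0.    1.06 -1.15]
shift [-0.0002  0.0001  0.0641] turn [-0.0003 -0.0016 -0.0023]
```

View pics/s1c.png

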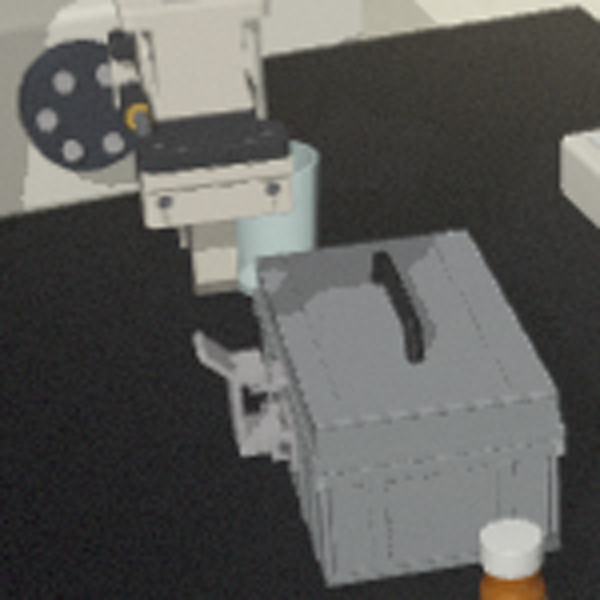

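Emit:
jog_arm(series=[[0.2,[0,0,0.02],[0,0,0]],[0.2,[0,0,0.04],[0,0,0]],[0.2,[0,0,0.055],[0,0,0]],[0.2,[0,0,0.064],[0,0,0]],[0.2,[0,0,0.064],[0,0,0]],[-1,[0,0,0.064],[0,0,0]],[-1,[0,0,0.064],[0,0,0]],[-1,[0,0,0.064],[0,0,0]],[-1,[0,0,0.064],[0,0,0]],[-1,[0,0,0.064],[0,0,0]]])

```text
time: 2.03
tool_pos: [0.4509, 0.2126, 0.0875]
tool_rot: [3.14, 0.001, 3.005]
contact_force: [-1.0, 2.2, 3.0]
opening: 0.0293
```

```bash
python3 - <<'E'
from h import *
st()
c=snap('side','pics/s2.png')
im=cv2.imread('pics/s2.png');cv2.imwrite('pics/s2c.png',cv2.resize(im[150:300,200:350],None,fx=4,fy=4,interpolation=cv2.INTER_CUBIC))
E
```

```text
t 2.03 pos [0.4509 0.2126 0.0875] rot [3.140e+00 1.000e-03 3.005e+00] F [-1.    2.21  2.97] op 0.0293 q [ 0.29  0.46  1.78  0.    0.9  -1.15]
```

View pics/s2c.png

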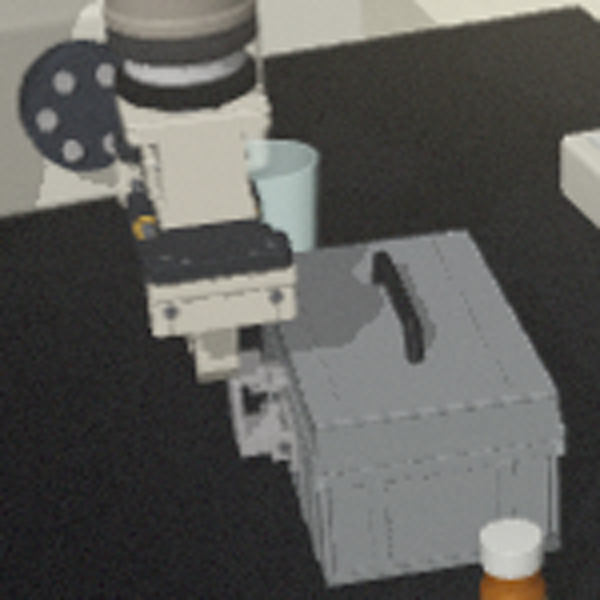

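Emit:
jog_arm(series=[[-1,[0.0053,0,0.0035],[0,0,0]],[-1,[0.0103,0,0.0075],[0,0,0]],[-1,[0.0148,0,0.012],[0,0,0]],[-1,[0.0189,0,0.0168],[0,0,0]],[-1,[0.0224,0,0.0221],[0,0,0]],[-1,[0.0254,0,0.0277],[0,0,0]],[-1,[0.0278,0,0.0336],[0,0,0]],[-1,[0.0297,0,0.0396],[0,0,0]],[-1,[0.0309,0,0.0459],[0,0,0]],[-1,[0.0315,0,0.0522],[0,0,0]],[-1,[0.0314,0,0.0586],[0,0,0]],[-1,[0.0308,0,0.0649],[0,0,0]]])

```text
time: 3.08
tool_pos: [0.4195, 0.2167, 0.0211]
tool_rot: [3.141, -0.0, 3.006]
contact_force: [0.9, 6.8, 4.2]
opening: 0.0293
```

Emit:
jog_arm(series=[[-1,[-0.0012,0,0.006],[0,0,0]],[-1,[-0.0032,0,0.0122],[0,0,0]],[-1,[-0.0032,0,0.0122],[0,0,0]],[0.1,[-0.0032,0,0.0122],[0,0,0]],[0.1,[-0.0032,0,0.0122],[0,0,0]],[0.1,[-0.0032,0,0.0122],[0,0,0]],[0.1,[-0.003,0,0.0],[0,0,0]],[0.1,[-0.003,0,-0.03],[0,0,0]],[0.1,[-0.003,0,-0.06],[0,0,0]],[0.1,[-0.003,0,-0.1],[0,0,0]],[0.1,[-0.003,0,-0.12],[0,0,0]],[0.1,[-0.003,0,-0.12],[0,0,0]]])

```text
time: 4.08
tool_pos: [0.4248, 0.2161, 0.1459]
tool_rot: [3.139, 0.007, 3.006]
contact_force: [0.5, 0.3, 0.0]
opening: 0.0505
```

```bash
python3 - <<'E'
from h import *
st()
for n in ['side','top']: c=snap(n,f'pics/{n}3.png')
a=cv2.imread('pics/side3.png')[150:300,200:350];b=cv2.imread('pics/top3.png')[205:355,205:355]
cv2.imwrite('pics/c3.png',cv2.resize(np.hstack([a,b]),None,fx=2.6,fy=2.6,interpolation=cv2.INTER_CUBIC))
CC[0]=.5537
rel(case(-.0815,0,.13),Rdown(np.pi/2+A)); print(case(-.0815,0,.067))
E
```

```text
t 4.08 pos [0.4248 0.2161 0.1459] rot [3.139 0.007 3.006] F [0.53 0.33 0.03] op 0.0505 q [ 0.31  0.34  1.78 -0.    1.02 -1.12]
shift [-0.0508 -0.0002  0.012 ] turn [-0.      0.0004 -0.0003]
[0.47294814 0.20841756 0.067     ]
```

View pics/c3.png

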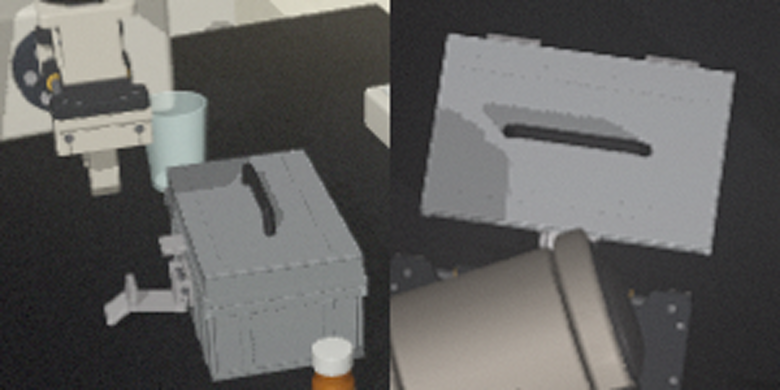

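```bash
python3 - <<'E'
from h import *
CC[0]=.5537
s=load('pics/side3.npz')
for y in(.013,-.013):
  for x in (-.087,-.065): print(x,y,np.round(proj(s,case(x,y,.078)),1))
im=cv2.imread('pics/side3.png');cv2.imwrite('pics/s3c.png',cv2.resize(im[225:285,235:295],None,fx=10,fy=10,interpolation=cv2.INTER_CUBIC))
E
```

```text
-0.087 0.013 [259.9 241.4]
-0.065 0.013 [269.6 240. ]
-0.087 -0.013 [261.7 246.7]
-0.065 -0.013 [271.5 245.3]
```

View pics/s3c.png

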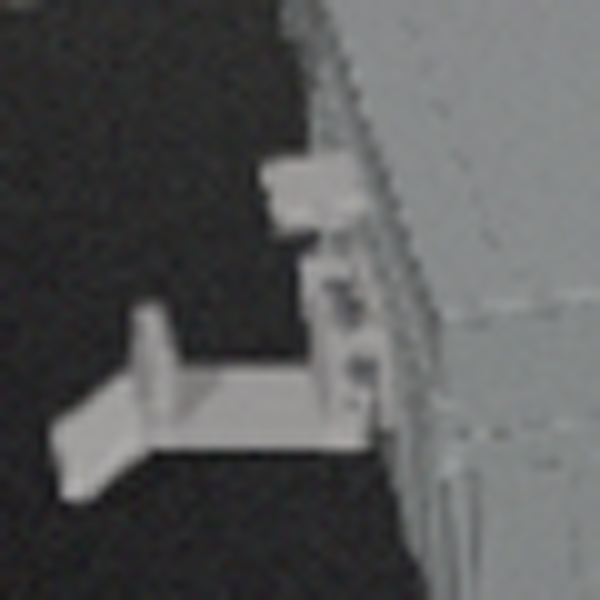

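Emit:
jog_arm(series=[[0.1,[-0.025,0,0.0],[0,0,0]],[0.1,[-0.05,0,0.01],[0,0,0]],[0.1,[-0.051,0,0.03],[0,0,0]],[0.1,[-0.051,0,0.05],[0,0,0]],[0.1,[-0.051,0,0.07],[0,0,0]],[0.1,[-0.051,0,0.08],[0,0,0]],[0.1,[-0.051,0,0.08],[0,0,0]],[-1,[-0.051,0,0.08],[0,0,0]],[-1,[-0.051,0,0.08],[0,0,0]],[-1,[-0.051,0,0.08],[0,0,0]],[-1,[-0.051,0,0.08],[0,0,0]],[-1,[-0.051,0,0.08],[0,0,0]]], squeeze=25)

```text
time: 5.18
tool_pos: [0.474, 0.2094, 0.0627]
tool_rot: [3.14, 0.002, 3.006]
contact_force: [0.5, 1.1, 1.8]
opening: 0.0251
```

```bash
python3 - <<'E'
from h import *
st()
for n in ['side']: c=snap(n,f'pics/{n}4.png')
a=cv2.imread('pics/side4.png')[170:300,220:350]
cv2.imwrite('pics/c4.png',cv2.resize(a,None,fx=4.5,fy=4.5,interpolation=cv2.INTER_CUBIC))
CC[0]=.5545
p=status.observe()['tool_pos']; h=case(.065,0,.07)
d=p-h; ex=np.array([np.cos(A),np.sin(A)]); X=d[:2]@ex; print('rel hinge',X,d[2])
# contact point on lid: grip line 11mm above tcp
off=.011
x0,z0=X,d[2]+off
for th in np.arange(.15,1.9,.15):
    x=x0*np.cos(th)+z0*np.sin(th); z=-x0*np.sin(th)+z0*np.cos(th)
    print(round(th,2),'tool x',round(-(x-x0),4),'tool z',round(-(z-z0),4))
E
```

```text
t 5.18 pos [0.474  0.2094 0.0627] rot [3.140e+00 2.000e-03 3.006e+00] F [0.55 1.1  1.75] op 0.0251 q [ 0.27  0.52  1.75  0.    0.87 -1.17]
rel hinge -0.14637800103749152 -0.007280566509012459
0.15 tool x -0.0022 tool z -0.0218
0.3 tool x -0.0076 tool z -0.0431
0.45 tool x -0.0162 tool z -0.0633
0.6 tool x -0.0277 tool z -0.082
0.75 tool x -0.0418 tool z -0.0988
0.9 tool x -0.0583 tool z -0.1133
1.05 tool x -0.0768 tool z -0.1251
1.2 tool x -0.0968 tool z -0.1341
1.35 tool x -0.1179 tool z -0.1399
1.5 tool x -0.1397 tool z -0.1426
1.65 tool x -0.1617 tool z -0.1419
1.8 tool x -0.1833 tool z -0.138
```

View pics/c4.png

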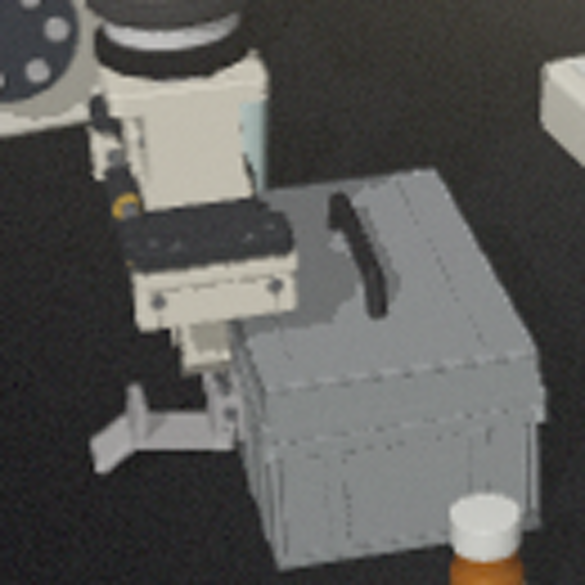

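Emit:
jog_arm(series=[[-0.1,[0,0,0],[0,0,0]],[-0.1,[0,0,0],[0,0,0]],[-0.1,[0.002,0,-0.004],[0,0,0]],[-0.1,[0.002,0,-0.004],[0,0,0]],[-1,[0.002,0,-0.004],[0,0,0]],[-1,[0.002,0,-0.004],[0,0,0]],[-1,[0.002,0,-0.004],[0,0,0]],[-1,[0.002,0,-0.004],[0,0,0]]])

```text
time: 5.9
tool_pos: [0.4715, 0.2097, 0.0658]
tool_rot: [3.14, 0.0, 3.006]
contact_force: [-0.1, 4.9, -0.5]
opening: 0.0253
```

```bash
cat > arc.py <<'E'
from h import *
import sys
st()
CC[0]=.5545
p=status.observe()['tool_pos']; h=case(.065,0,.07)
d=p-h; ex=np.array([np.cos(A),np.sin(A)]); X=d[:2]@ex; print('rel hinge',X,d[2])
x0,z0=X,.005
for th in np.arange(.075,1.88,.075):
    x=x0*np.cos(th)+z0*np.sin(th); z=-x0*np.sin(th)+z0*np.cos(th)
    print(round(th,3),'tool x',round(-(x-x0),4),'tool z',round(-(z-z0),4))
E
python3 arc.py
```

```text
t 5.9 pos [0.4715 0.2097 0.0658] rot [3.14  0.    3.006] F [-0.07  4.94 -0.47] op 0.0253 q [ 0.27  0.51  1.75  0.    0.87 -1.17]
rel hinge -0.1488756834550025 -0.00418430482529264
0.075 tool x -0.0008 tool z -0.0111
0.15 tool x -0.0024 tool z -0.0222
0.225 tool x -0.0049 tool z -0.0331
0.3 tool x -0.0081 tool z -0.0438
0.375 tool x -0.0122 tool z -0.0542
0.45 tool x -0.017 tool z -0.0643
0.525 tool x -0.0226 tool z -0.0739
0.6 tool x -0.0288 tool z -0.0832
0.675 tool x -0.0358 tool z -0.0919
0.75 tool x -0.0434 tool z -0.1001
0.825 tool x -0.0515 tool z -0.1077
0.9 tool x -0.0602 tool z -0.1147
0.975 tool x -0.0695 tool z -0.121
1.05 tool x -0.0791 tool z -0.1266
1.125 tool x -0.0892 tool z -0.1315
1.2 tool x -0.0996 tool z -0.1356
1.275 tool x -0.1103 tool z -0.1389
1.35 tool x -0.1211 tool z -0.1414
1.425 tool x -0.1322 tool z -0.143
1.5 tool x -0.1433 tool z -0.1439
1.575 tool x -0.1545 tool z -0.1439
1.65 tool x -0.1656 tool z -0.143
1.725 tool x -0.1767 tool z -0.1413
1.8 tool x -0.1876 tool z -0.1388
1.875 tool x -0.1982 tool z -0.1355
```

Emit:
jog_arm(series=[[-1,[-0.0008,0,-0.0111],[0,0,0]],[-1,[-0.0024,0,-0.0222],[0,0,0]],[-1,[-0.0049,0,-0.0331],[0,0,0]],[-1,[-0.0081,0,-0.0438],[0,0,0]],[-1,[-0.0122,0,-0.0542],[0,0,0]],[-1,[-0.017,0,-0.0643],[0,0,0]],[-1,[-0.0226,0,-0.0739],[0,0,0]],[-1,[-0.0288,0,-0.0832],[0,0,0]],[-1,[-0.0358,0,-0.0919],[0,0,0]],[-1,[-0.0434,0,-0.1001],[0,0,0]]])

```text
time: 6.73
tool_pos: [0.5142, 0.2037, 0.1655]
tool_rot: [3.141, -0.002, 3.006]
contact_force: [1.8, 2.9, -6.4]
opening: 0.0253
```

```bash
python3 - <<'E'
from h import *
st()
for n in ['side']: c=snap(n,f'pics/{n}5.png')
a=cv2.imread('pics/side5.png')[130:300,200:370]
cv2.imwrite('pics/c5.png',cv2.resize(a,None,fx=3.5,fy=3.5,interpolation=cv2.INTER_CUBIC))
E
```

```text
t 6.73 pos [0.5142 0.2037 0.1655] rot [ 3.141e+00 -2.000e-03  3.006e+00] F [ 1.81  2.92 -6.39] op 0.0253 q [ 0.24  0.45  1.54  0.    1.16 -1.2 ]
```

View pics/c5.png

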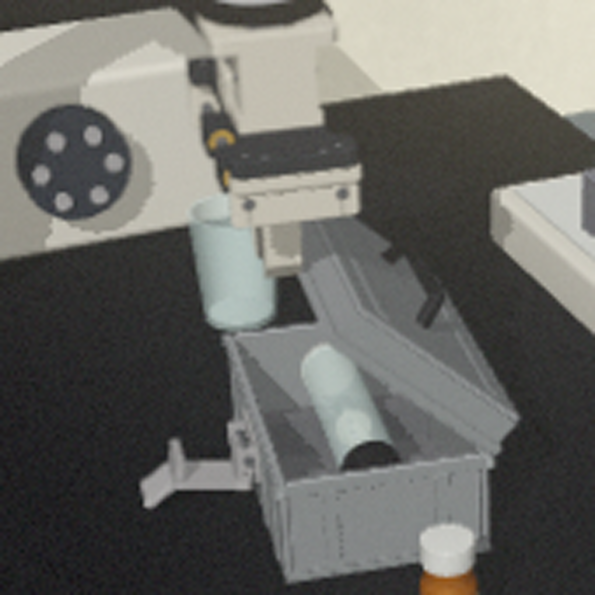

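Lid is lifting well (about 45°). Continue the arc (offsets relative to θ=0.75: subtract [-0.0434, -0.1001]).

Emit:
jog_arm(series=[[-1,[-0.0081,0,-0.0076],[0,0,0]],[-1,[-0.0168,0,-0.0146],[0,0,0]],[-1,[-0.0261,0,-0.0209],[0,0,0]],[-1,[-0.0357,0,-0.0265],[0,0,0]],[-1,[-0.0458,0,-0.0314],[0,0,0]],[-1,[-0.0562,0,-0.0355],[0,0,0]],[-1,[-0.0669,0,-0.0388],[0,0,0]],[-1,[-0.0777,0,-0.0413],[0,0,0]],[-1,[-0.0888,0,-0.0429],[0,0,0]],[-1,[-0.0999,0,-0.0438],[0,0,0]],[-1,[-0.1111,0,-0.0438],[0,0,0]]])

```text
time: 7.7
tool_pos: [0.6235, 0.1883, 0.2083]
tool_rot: [-3.141, -0.004, 3.006]
contact_force: [-2.3, 1.4, -4.4]
opening: 0.0256
```

Emit:
jog_arm(series=[[-1,[-0.0111,0,0.0009],[0,0,0]],[-1,[-0.0222,0,0.0026],[0,0,0]],[-1,[-0.0331,0,0.0051],[0,0,0]],[-1,[-0.039,0,0.0068],[0,0,0]],[-1,[-0.039,0,0.0068],[0,0,0]]])

```text
time: 8.12
tool_pos: [0.6619, 0.1829, 0.2014]
tool_rot: [-3.141, -0.005, 3.006]
contact_force: [-3.9, 0.8, -2.1]
opening: 0.0256
```

```bash
python3 - <<'E'
from h import *
st()
for n in ['side']: c=snap(n,f'pics/{n}6.png')
a=cv2.imread('pics/side6.png')[130:300,200:370]
cv2.imwrite('pics/c6.png',cv2.resize(a,None,fx=3.5,fy=3.5,interpolation=cv2.INTER_CUBIC))
E
```

```text
t 8.12 pos [0.6619 0.1829 0.2014] rot [-3.141 -0.005  3.006] F [-3.89  0.81 -2.14] op 0.0256 q [ 0.16  0.67  1.04  0.    1.43 -1.28]
```

View pics/c6.png

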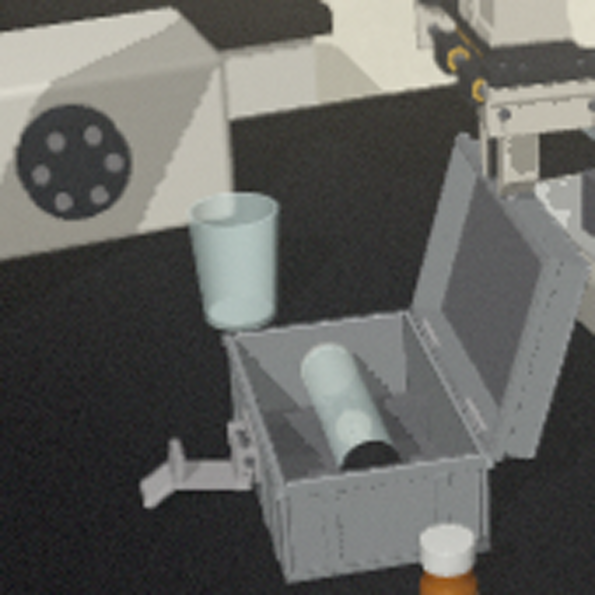

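Emit:
jog_arm(series=[[0.1,[0,0,0],[0,0,0]],[0.1,[0,0,0],[0,0,0]],[0.1,[0,0,0],[0,0,0]],[0.1,[0,0,-0.03],[0,0,0]],[0.1,[0.01,0,-0.065],[0,0,0]],[0.1,[0.05,0,-0.085],[0,0,0]],[0.1,[0.09,0,-0.085],[0,0,0]],[0.1,[0.13,0,-0.085],[0,0,0]],[0.1,[0.17,0,-0.085],[0,0,0]],[0.1,[0.2,0,-0.085],[0,0,0]],[0.1,[0.22,0,-0.085],[0,0,0]],[0.1,[0.22,0,-0.085],[0,0,0]]])

```text
time: 9.17
tool_pos: [0.4421, 0.2133, 0.2894]
tool_rot: [3.14, 0.002, 3.008]
contact_force: [-0.1, 1.1, -0.3]
opening: 0.0506
```

Emit:
jog_arm(series=[[0.1,[0,0,0],[0,0,0.12]],[0.1,[0,0,0],[0,0,0.24]],[0.1,[0,0,0],[0,0,0.36]],[0.1,[0,0,0],[0,0,0.48]],[0.1,[0,0,0],[0,0,0.6]],[0.1,[0,0,0],[0,0,0.72]],[0.1,[0,0,0],[0,0,0.84]],[0.1,[0,0,0],[0,0,0.96]],[0.1,[0,0,0],[0,0,1.08]],[0.1,[0,0,0],[0,0,1.2]],[0.1,[0,0,0],[0,0,1.32]],[0.1,[0,0,0],[0,0,1.44]]])

```text
time: 10.17
tool_pos: [0.4463, 0.2125, 0.2883]
tool_rot: [3.14, -0.0, 1.559]
contact_force: [0.4, 0.3, -0.7]
opening: 0.0504
```

```bash
python3 - <<'E'
from h import *
st()
for n in ['side','top']: c=snap(n,f'pics/{n}7.png')
a=cv2.imread('pics/side7.png')[150:300,200:350];b=cv2.imread('pics/top7.png')[180:330,205:355]
cv2.imwrite('pics/c7.png',cv2.resize(np.hstack([a,b]),None,fx=2.6,fy=2.6,interpolation=cv2.INTER_CUBIC))
cv2.imwrite('pics/c7t.png',cv2.resize(b,None,fx=4,fy=4,interpolation=cv2.INTER_CUBIC))
E
```

```text
t 10.17 pos [0.4463 0.2125 0.2883] rot [ 3.14  -0.     1.559] F [ 0.43  0.31 -0.67] op 0.0504 q [ 0.29  0.24  1.49 -0.    1.4   0.3 ]
```

View pics/c7.png

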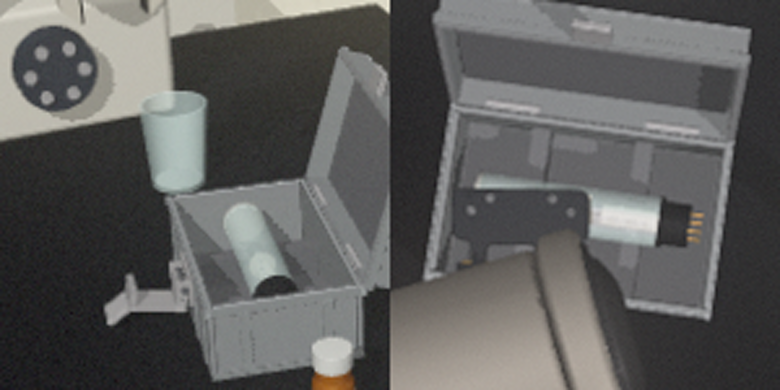

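View pics/c7t.png

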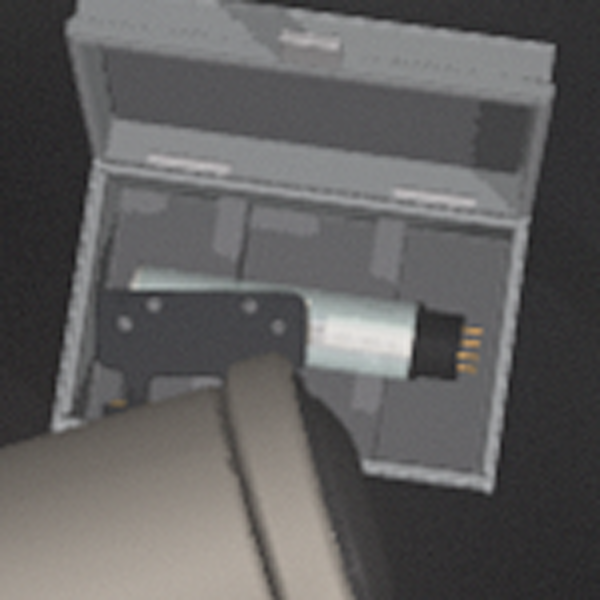

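```bash
python3 - <<'E'
from h import *
c=load('pics/top7.npz'); print(pix2w(c,279.6,261.2,.046))
s=load('pics/side7.npz')
# side: silhouettes; print projected lamp ends by case estimates
for X in (.5527,.5545):
    CC[0]=X; print(case(0,0,.046),[np.round(proj(s,case(0,y,.046)),1) for y in(-.081,.081)],[np.round(proj(s,case(dx,-.05,.046)),1) for dx in(-.019,.019)])
a=cv2.imread('pics/side7.png')[220:270,270:330];cv2.imwrite('pics/c7s.png',cv2.resize(a,None,fx=10,fy=10,interpolation=cv2.INTER_CUBIC))
E
```

```text
[0.55385549 0.19571037 0.046     ]
[0.5527 0.1974 0.046 ] [array([306.9, 268.7]), array([292.1, 235.3])] [array([295.4, 263. ]), array([312.1, 260.5])]
[0.5545 0.1974 0.046 ] [array([307.6, 268.5]), array([292.8, 235.2])] [array([296.1, 262.8]), array([312.9, 260.3])]
```

View pics/c7s.png

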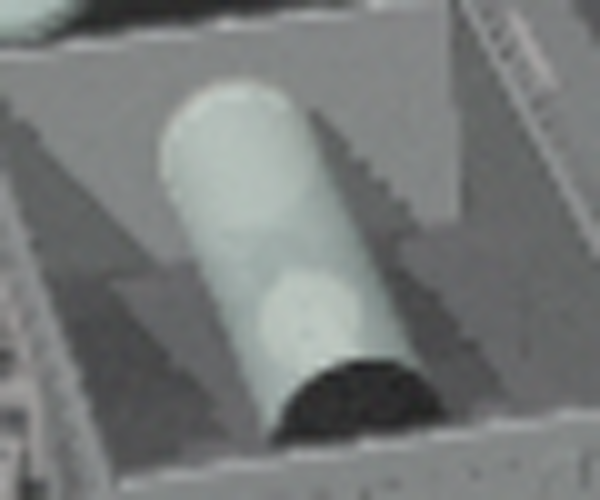

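```bash
python3 - <<'E'
from h import *
ex=np.array([np.cos(A),np.sin(A),0]);ey=np.array([-np.sin(A),np.cos(A),0]);ph=.32
u=-np.sin(ph)*ex+np.cos(ph)*np.array([0,0,1]); L=np.array([.5542,.1965,.046])
R=Rdown(A,ey,-ph); T=L-.010*u; print(T, (L+.11*u))
rel(L+.11*u,R); 
E
```

```text
[0.55731679 0.19607475 0.03650765] [0.51991531 0.20117771 0.1504159 ]
shift [-0.0109  0.0736  0.138 ] turn [-0.3179 -0.021   0.1277]
```

Emit:
jog_arm(series=[[0.1,[-0.002,0.012,0.0],[-0.08,-0.005,0.03]],[0.1,[-0.004,0.025,0.02],[-0.16,-0.01,0.06]],[0.1,[-0.006,0.04,0.05],[-0.24,-0.016,0.096]],[0.1,[-0.009,0.055,0.08],[-0.318,-0.021,0.128]],[0.1,[-0.011,0.068,0.11],[-0.318,-0.021,0.128]],[0.1,[-0.011,0.0736,0.13],[-0.318,-0.021,0.128]],[0.1,[-0.011,0.0736,0.138],[-0.318,-0.021,0.128]],[0.1,[-0.011,0.0736,0.138],[-0.318,-0.021,0.128]],[0.1,[-0.011,0.0736,0.138],[-0.318,-0.021,0.128]]])

```text
time: 11.02
tool_pos: [0.5192, 0.2014, 0.1506]
tool_rot: [2.822, 0.001, 1.438]
contact_force: [-0.1, 0.4, 0.7]
opening: 0.0509
```

```bash
python3 - <<'E'
from h import *
st()
ex=np.array([np.cos(A),np.sin(A),0]);ey=np.array([-np.sin(A),np.cos(A),0]);ph=.32
u=-np.sin(ph)*ex+np.cos(ph)*np.array([0,0,1]); L=np.array([.5542,.1965,.046])
R=Rdown(A,ey,-ph); rel(L-.010*u,R)
for n in ['side']: c=snap(n,f'pics/{n}8.png')
a=cv2.imread('pics/side8.png')[130:300,200:370]
cv2.imwrite('pics/c8.png',cv2.resize(a,None,fx=3.5,fy=3.5,interpolation=cv2.INTER_CUBIC))
E
```

```text
t 11.02 pos [0.5192 0.2014 0.1506] rot [2.822e+00 1.000e-03 1.438e+00] F [-0.05  0.41  0.67] op 0.0509 q [ 0.31  0.35  1.8  -0.21  0.71  0.58]
shift [-0.0002  0.0007  0.1204] turn [-0.0009 -0.0003  0.003 ]
```

View pics/c8.png

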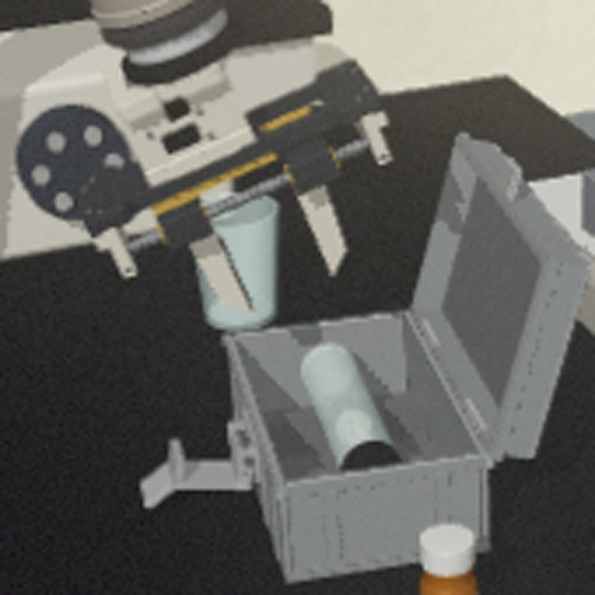

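Emit:
jog_arm(series=[[0.1,[0,0,0.02],[0,0,0]],[0.1,[0,0,0.04],[0,0,0]],[0.1,[0,0,0.06],[0,0,0]],[0.1,[0,0.0007,0.075],[0,0,0]],[0.1,[0,0.0007,0.085],[0,0,0]],[0.1,[0,0.0007,0.09],[0,0,0]],[0.1,[0,0.0007,0.09],[0,0,0]]])

```text
time: 11.65
tool_pos: [0.5477, 0.1975, 0.0649]
tool_rot: [2.823, 0.0, 1.437]
contact_force: [-0.1, -0.1, -0.7]
opening: 0.0504
```

```bash
python3 - <<'E'
from h import *
st()
for n in ['side','top']: c=snap(n,f'pics/{n}9.png')
a=cv2.imread('pics/side9.png')[170:300,220:350]
cv2.imwrite('pics/c9.png',cv2.resize(a,None,fx=4.5,fy=4.5,interpolation=cv2.INTER_CUBIC))
E
```

```text
t 11.65 pos [0.5477 0.1975 0.0649] rot [2.823 0.    1.437] F [-0.1  -0.1  -0.67] op 0.0504 q [ 0.28  0.51  1.82 -0.26  0.53  0.62]
```

View pics/c9.png

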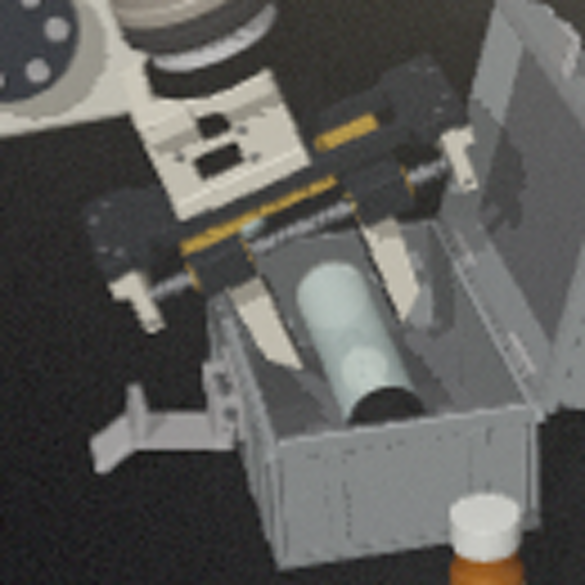

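```bash
python3 - <<'E'
from h import *
CC[0]=.5542
s=load('pics/side9.npz')
def planey(u,v,y0):
    o=s['T'][:3,3]; p=pix2w(s,u,v,0.); d=p-o; ey=np.array([-np.sin(A),np.cos(A),0]); ex=np.array([np.cos(A),np.sin(A),0])
    c0=np.array([*CC,0]); t=(y0-(o-c0)@ey)/(d@ey); q=o+t*d-c0
    return (np.array([q@ex,q[2]])*1000).round(1)
P=lambda a,b:(220+(a+.5)/4.5-.5,170+(b+.5)/4.5-.5)
for y0 in(-.015,0,.015):
  for nm,p in [('brL',(143,330)),('brR',(162,330)),('brTop',(108,285)),('hooktop',(135,386)),('tab',(95,465)),('back br',(470,190)),('ftip',(300,365)),('btip',(408,320)),('tonguebracket',(215,365))]: print(y0,nm,planey(*P(*p),y0))
# depth directly
for nm,p in [('br',(150,322)),('hook',(135,400)),('lever',(180,430)),('back br',(465,175))]:
    u,v=P(*p); w=pix2w(s,u,v)-np.array([*CC,0]); print(nm,(w@np.array([np.cos(A),np.sin(A),0]))*1e3,(w@np.array([-np.sin(A),np.cos(A),0]))*1e3,w[2]*1e3)
E
```

```text
-0.015 brL [-109.5   92. ]
-0.015 brR [-100.3   90.6]
-0.015 brTop [-124.2  119. ]
-0.015 hooktop [-116.1   61.7]
-0.015 tab [-140.    20.2]
-0.015 back br [ 56.3 143.9]
-0.015 ftip [-33.4  60.1]
-0.015 btip [22.6 76.8]
-0.015 tonguebracket [-75.8  67. ]
0 brL [-108.2   84. ]
0 brR [-98.8  82.5]
0 brTop [-123.   111.3]
0 hooktop [-114.9   53.2]
0 tab [-139.1   11.2]
0 back br [ 59.9 136.6]
0 ftip [-31.   51.7]
0 btip [25.7 68.6]
0 tonguebracket [-74.   58.6]
0.015 brL [-106.8   76. ]
0.015 brR [-97.3  74.5]
0.015 brTop [-121.9  103.7]
0.015 hooktop [-113.6   44.8]
0.015 tab [-138.2    2.2]
0.015 back br [ 63.5 129.3]
0.015 ftip [-28.6  43.2]
0.015 btip [28.8 60.4]
0.015 tonguebracket [-72.2  50.3]
br -106.95019437604184 -28.402486311042082 102.98602214469277
hook -115.47460704673199 1.487771807596482 44.43439577226782
lever -94.39371356919287 1.1553283845804196 23.560121245437827
back br 48.844964608592754 -36.674946701266975 162.72690492286824
```

Emit:
jog_arm(series=[[0.1,[0,0,0.01],[0,0,0]],[0.1,[0,0,0.02],[0,0,0]],[0.1,[0,0,0.027],[0,0,0]],[0.1,[0,0,0.03],[0,0,0]],[0.1,[0,0,0.03],[0,0,0]]], squeeze=12)

```text
time: 12.17
tool_pos: [0.5563, 0.1959, 0.0349]
tool_rot: [2.825, 0.001, 1.436]
contact_force: [-0.0, 0.2, 0.1]
opening: 0.0506
```

Emit:
jog_arm(series=[[-1,[0,0,0],[0,0,0]],[-1,[0,0,0],[0,0,0]],[-1,[0,0,0],[0,0,0]],[-1,[0,0,0],[0,0,0]]])

```text
time: 12.5
tool_pos: [0.5574, 0.1964, 0.0369]
tool_rot: [2.821, -0.001, 1.437]
contact_force: [2.9, -0.1, -1.5]
opening: 0.0374
```

```bash
python3 - <<'E'
from h import *
st()
for n in ['side']: c=snap(n,f'pics/{n}10.png')
a=cv2.imread('pics/side10.png')[170:300,220:350]
cv2.imwrite('pics/c10.png',cv2.resize(a,None,fx=4.5,fy=4.5,interpolation=cv2.INTER_CUBIC))
E
```

```text
t 12.5 pos [0.5574 0.1964 0.0369] rot [ 2.821e+00 -1.000e-03  1.437e+00] F [ 2.87 -0.14 -1.51] op 0.0374 q [ 0.28  0.57  1.82 -0.28  0.47  0.64]
```

View pics/c10.png

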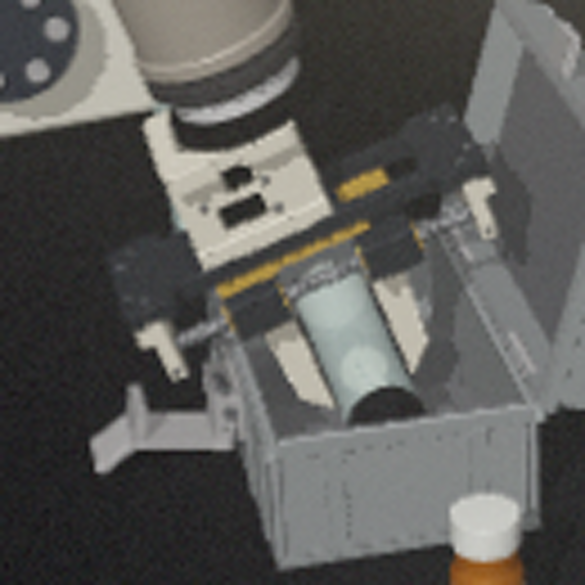

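Emit:
jog_arm(series=[[-1,[0,0,0],[0,0,0]],[-1,[0,0,-0.006],[0,0,0]],[-1,[0,0,-0.015],[0,0,0]],[-1,[0,0,-0.027],[0,0,0]],[-1,[0,0,-0.04],[0,0,0]],[-1,[0,0,-0.055],[0,0,0]],[-1,[0,0,-0.07],[0,0,0]],[-1,[0,0,-0.085],[0,0,0]],[-1,[0,0,-0.1],[0,0,0]],[-1,[0,0,-0.115],[0,0,0]],[-1,[0,0,-0.125],[0,0,0]],[-1,[0,0,-0.125],[0,0,0]]], squeeze=16)

```text
time: 13.55
tool_pos: [0.518, 0.202, 0.1577]
tool_rot: [2.82, -0.002, 1.437]
contact_force: [0.8, 0.2, -1.6]
opening: 0.0371
```

```bash
python3 - <<'E'
from h import *
st()
for n in ['side']: c=snap(n,f'pics/{n}11.png')
a=cv2.imread('pics/side11.png')[130:300,200:370]
cv2.imwrite('pics/c11.png',cv2.resize(a,None,fx=3.5,fy=3.5,interpolation=cv2.INTER_CUBIC))
E
```

```text
t 13.55 pos [0.518  0.202  0.1577] rot [ 2.820e+00 -2.000e-03  1.437e+00] F [ 0.8   0.19 -1.65] op 0.0371 q [ 0.31  0.34  1.79 -0.2   0.73  0.58]
```

View pics/c11.png

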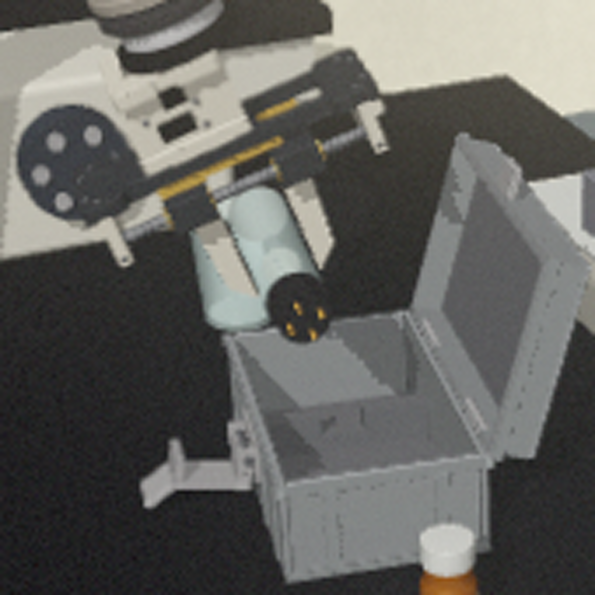

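```bash
python3 - <<'E'
from h import *
s=load('pics/side0.npz'); ct=np.array([.5562,-.1815]);b=.0159
Rb=np.array([[np.cos(b),-np.sin(b)],[np.sin(b),np.cos(b)]])
for l in [(.095,.115),(.095,-.115),(-.095,-.115),(-.095,.115)]: print(l,np.round(proj(s,[*(ct+Rb@l),.018]),1))
for x in (-.03,-.06):
  for y in (.04,-.04): print('notch',x,y,np.round(proj(s,[*(ct+Rb@[x,y]),.034]),1))
a=cv2.imread('pics/side0.png')[305:425,295:465];cv2.imwrite('pics/tr_s.png',cv2.resize(a,None,fx=4.5,fy=4.5,interpolation=cv2.INTER_CUBIC))
p=np.array([.5115,-.183,.16]); rel(p,Rdown(b))
E
```

```text
(0.095, 0.115) [389.9 312.1]
(0.095, -0.115) [454.7 383.3]
(-0.095, -0.115) [353.2 418.9]
(-0.095, 0.115) [300.9 337. ]
notch -0.03 0.04 [349. 344.]
notch -0.03 -0.04 [369.  370.8]
notch -0.06 0.04 [333.7 348.4]
notch -0.06 -0.04 [352.9 375.9]
shift [-0.3822  0.044   0.0104] turn [ 0.32    0.0232 -0.1485]
```

View pics/tr_s.png

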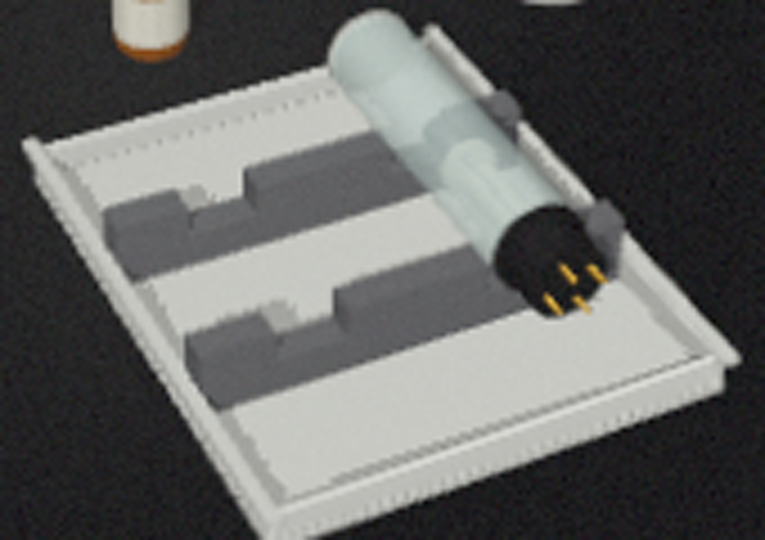

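Emit:
jog_arm(series=[[-1,[-0.02,0.0,0.0],[0,0,0]],[-1,[-0.05,0.0,0.0],[0.03,0.002,-0.014]],[-1,[-0.085,0.005,0.0],[0.07,0.005,-0.03]],[-1,[-0.12,0.01,0.0],[0.11,0.008,-0.05]],[-1,[-0.155,0.015,0.0],[0.15,0.011,-0.07]],[-1,[-0.19,0.02,0.0],[0.19,0.014,-0.09]],[-1,[-0.225,0.025,0.0],[0.23,0.017,-0.107]],[-1,[-0.26,0.03,0.004],[0.27,0.02,-0.125]],[-1,[-0.295,0.035,0.006],[0.3,0.022,-0.14]],[-1,[-0.33,0.04,0.008],[0.32,0.0232,-0.1485]],[-1,[-0.36,0.043,0.01],[0.32,0.0232,-0.1485]],[-1,[-0.382,0.044,0.0104],[0.32,0.0232,-0.1485]]])

```text
time: 14.6
tool_pos: [0.5111, -0.186, 0.1575]
tool_rot: [-3.138, 0.001, 1.585]
contact_force: [-0.0, 0.3, -1.7]
opening: 0.0375
```

Emit:
jog_arm(series=[[-1,[0,0,0],[0,0,0]],[-1,[0,0,0],[0,0,0]]])

```text
time: 14.77
tool_pos: [0.5107, -0.184, 0.1577]
tool_rot: [-3.138, -0.0, 1.584]
contact_force: [0.2, 0.5, -1.5]
opening: 0.0372
```

```bash
python3 - <<'E'
from h import *
st(); rel([.512,-.183,.070],Rdown(.0159))
for n in ['side','top']: c=snap(n,f'pics/{n}12.png')
a=cv2.imread('pics/side12.png')[230:430,270:470]
cv2.imwrite('pics/c12.png',cv2.resize(a,None,fx=3,fy=3,interpolation=cv2.INTER_CUBIC))
E
```

```text
t 14.77 pos [ 0.5107 -0.184   0.1577] rot [-3.138 -0.     1.584] F [ 0.2   0.47 -1.55] op 0.0372 q [-0.49  0.44  1.57 -0.    1.13 -0.5 ]
shift [0.001  0.0016 0.0877] turn [-0.004  -0.0003 -0.003 ]
```

View pics/c12.png

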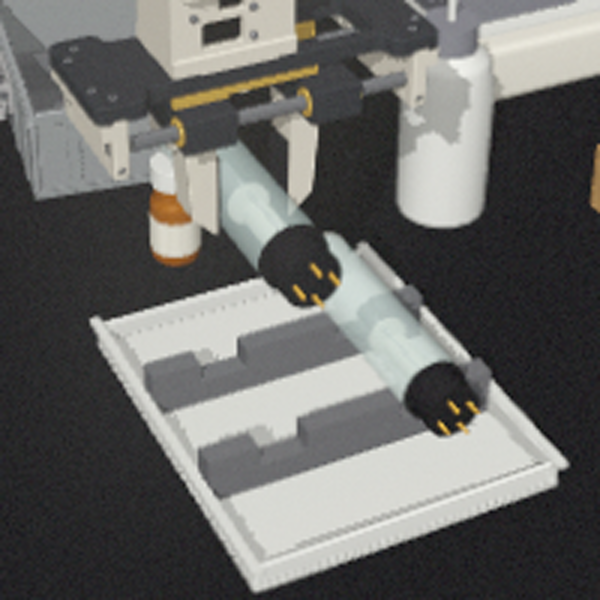

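View pics/top12.png

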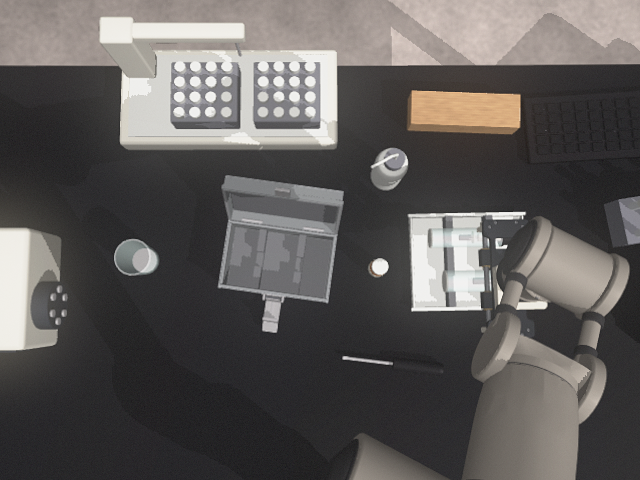

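Emit:
jog_arm(series=[[-1,[0.0,0.0015,0.02],[-0.004,0,-0.003]],[-1,[-0.001,0.0015,0.045],[-0.004,0,-0.003]],[-1,[-0.002,0.0015,0.07],[-0.004,0,-0.003]],[-1,[-0.002,0.0015,0.088],[-0.004,0,-0.003]],[-1,[-0.002,0.0015,0.1],[-0.004,0,-0.003]],[-1,[-0.002,0.0015,0.106],[-0.004,0,-0.003]],[-1,[-0.002,0.0015,0.106],[-0.004,0,-0.003]],[-1,[-0.002,0.0015,0.106],[-0.004,0,-0.003]]])

```text
time: 15.53
tool_pos: [0.5131, -0.1845, 0.0533]
tool_rot: [3.14, 0.001, 1.59]
contact_force: [0.1, -0.7, -1.8]
opening: 0.0374
```

```bash
python3 - <<'E'
from h import *
st(); rel([.512,-.182,.036],Rdown(.0159))
for n in ['side','top']: c=snap(n,f'pics/{n}13.png')
a=cv2.imread('pics/side13.png')[300:430,295:465]
cv2.imwrite('pics/c13.png',cv2.resize(a,None,fx=4.5,fy=4.5,interpolation=cv2.INTER_CUBIC))
a=cv2.imread('pics/top13.png')[205:320,400:540]
cv2.imwrite('pics/c13t.png',cv2.resize(a,None,fx=5,fy=5,interpolation=cv2.INTER_CUBIC))
E
```

```text
t 15.53 pos [ 0.5131 -0.1845  0.0533] rot [3.14e+00 1.00e-03 1.59e+00] F [ 0.12 -0.72 -1.75] op 0.0374 q [-0.49  0.57  1.68  0.    0.88 -0.51]
shift [ 0.0026 -0.0011  0.0173] turn [0.0021 0.0009 0.0037]
```

View pics/c13.png

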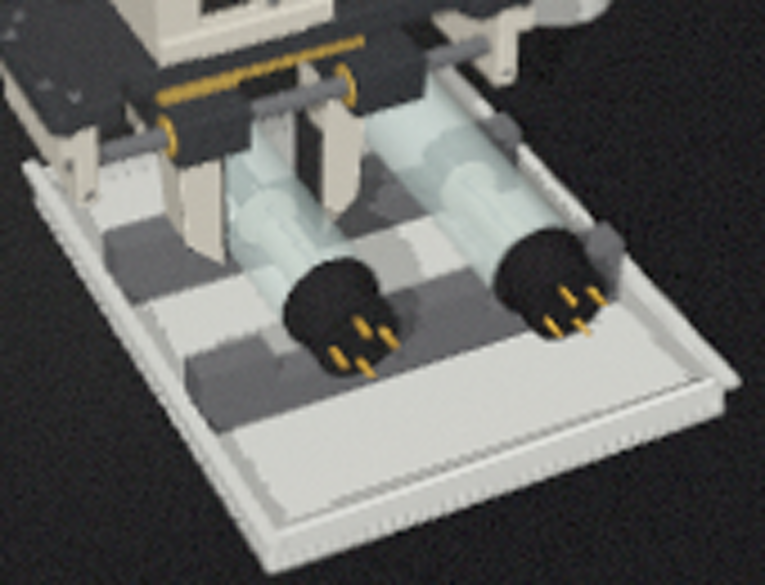

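View pics/c13t.png

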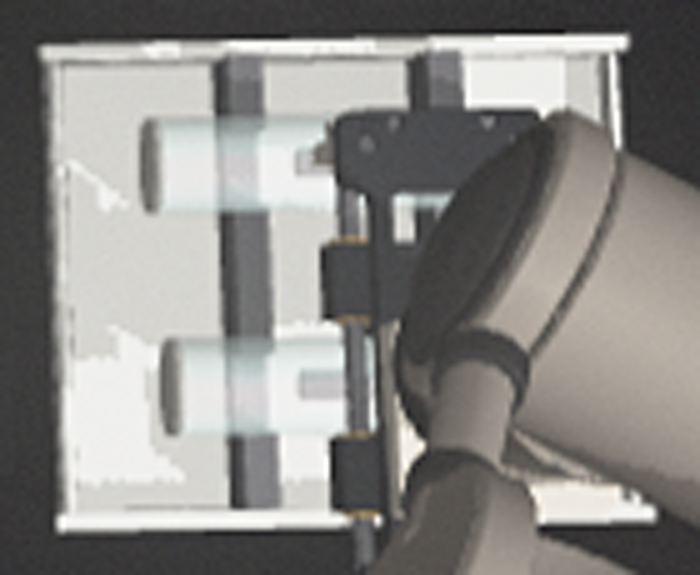

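Emit:
jog_arm(series=[[-1,[0.002,-0.001,0.004],[0.002,0,0.004]],[-1,[0.0026,-0.001,0.008],[0.002,0,0.004]],[-1,[0.0026,-0.001,0.011],[0.002,0,0.004]],[-1,[0.0026,-0.001,0.013],[0.002,0,0.004]],[-1,[0.0026,-0.001,0.0145],[0.002,0,0.004]],[-1,[0.0026,-0.001,0.0145],[0.002,0,0.004]],[-1,[0.0026,-0.001,0.0145],[0.002,0,0.004]]])

```text
time: 16.22
tool_pos: [0.5116, -0.1827, 0.0383]
tool_rot: [-3.141, 0.001, 1.585]
contact_force: [-0.0, -0.1, -1.9]
opening: 0.0374
```

```bash
python3 - <<'E'
from h import *
st()
E
```

```text
t 16.22 pos [ 0.5116 -0.1827  0.0383] rot [-3.141e+00  1.000e-03  1.585e+00] F [-0.04 -0.09 -1.89] op 0.0374 q [-0.48  0.59  1.7  -0.    0.85 -0.5 ]
```

Not yet in contact; creep down.

Emit:
jog_arm(series=[[-1,[0,0,0.001],[0,0,0]],[-1,[0,0,0.002],[0,0,0]],[-1,[0,0,0.002],[0,0,0]],[-1,[0,0,0.002],[0,0,0]]])

```text
time: 16.55
tool_pos: [0.5117, -0.1827, 0.0365]
tool_rot: [-3.142, 0.001, 1.585]
contact_force: [-0.2, -0.2, -0.5]
opening: 0.0375
```

Emit:
jog_arm(series=[[-1,[0,0,0.001],[0,0,0]],[-1,[0,0,0.001],[0,0,0]],[-1,[0,0,0.001],[0,0,0]]])

```text
time: 16.8
tool_pos: [0.5119, -0.1828, 0.036]
tool_rot: [3.141, 0.001, 1.585]
contact_force: [-1.3, -0.5, 4.8]
opening: 0.0374
```

```bash
python3 - <<'E'
from h import *
st()
for n in ['side']: c=snap(n,f'pics/{n}14.png')
a=cv2.imread('pics/side14.png')[300:430,295:465]
cv2.imwrite('pics/c14.png',cv2.resize(a,None,fx=4.5,fy=4.5,interpolation=cv2.INTER_CUBIC))
E
```

```text
t 16.8 pos [ 0.5119 -0.1828  0.036 ] rot [3.141e+00 1.000e-03 1.585e+00] F [-1.29 -0.52  4.77] op 0.0374 q [-0.48  0.6   1.7  -0.    0.84 -0.5 ]
```

View pics/c14.png

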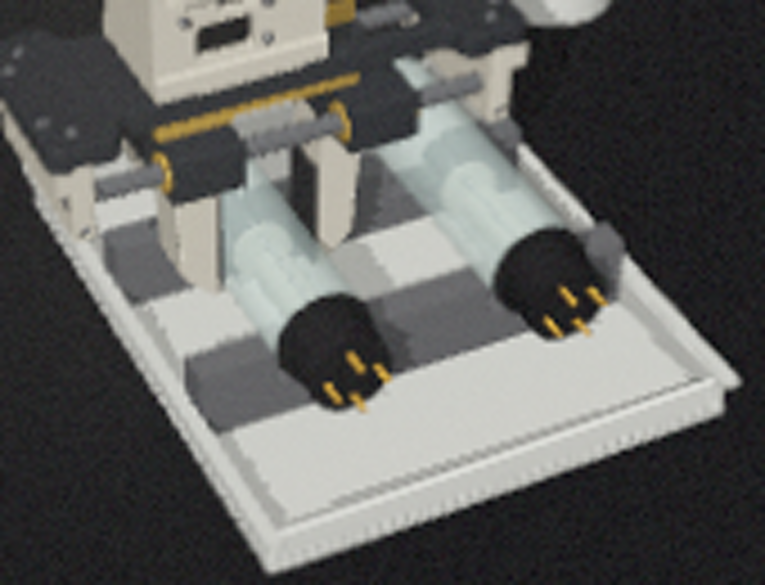

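Emit:
jog_arm(series=[[-0.18,[0,0,0],[0,0,0]],[-0.15,[0,0,0],[0,0,0]],[-0.05,[0,0,0],[0,0,0]],[0.0,[0,0,0],[0,0,0]],[0.05,[0,0,0],[0,0,0]],[0.05,[0,0,0],[0,0,0]],[0.05,[0,0,-0.01],[0,0,0]],[0.05,[0,0,-0.03],[0,0,0]],[0.05,[0,0,-0.06],[0,0,0]],[0.05,[0,0,-0.1],[0,0,0]],[0.05,[0,0,-0.14],[0,0,0]],[0.05,[0,0,-0.18],[0,0,0]]])

```text
time: 17.85
tool_pos: [0.5112, -0.1822, 0.218]
tool_rot: [-3.141, 0.001, 1.585]
contact_force: [0.5, -0.7, 1.0]
opening: 0.0486
```

Emit:
jog_arm(series=[[0.05,[0,-0.03,-0.01],[0,0,0]],[0.05,[0,-0.06,-0.02],[0,0,0]],[0.05,[0,-0.09,-0.02],[0,0,0]],[0.05,[0,-0.11,-0.02],[0,0,0]],[0.05,[0,-0.11,-0.02],[0,0,0]]])

```text
time: 18.27
tool_pos: [0.3987, -0.1836, 0.2365]
tool_rot: [-3.141, 0.001, 1.584]
contact_force: [1.1, -0.3, 0.7]
opening: 0.0483
```

```bash
python3 - <<'E'
from h import *
st()
for n in ['side','top']: c=snap(n,f'pics/{n}15.png')
E
```

```text
t 18.27 pos [ 0.3987 -0.1836  0.2365] rot [-3.141e+00  1.000e-03  1.584e+00] F [ 1.15 -0.28  0.7 ] op 0.0483 q [-0.61  0.17  1.73 -0.    1.24 -0.62]
```

View pics/side15.png

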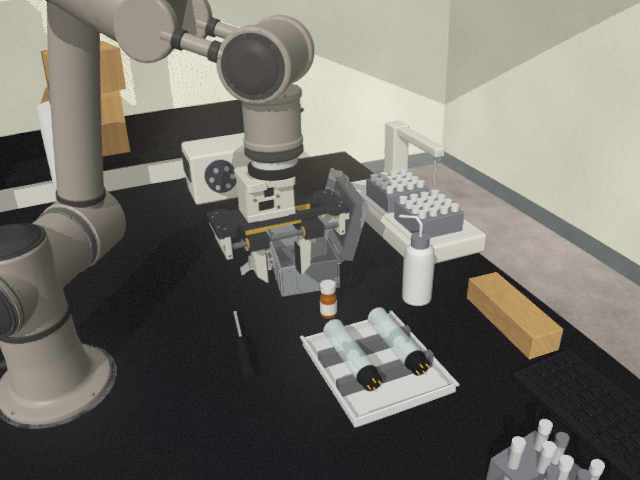

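View pics/top15.png

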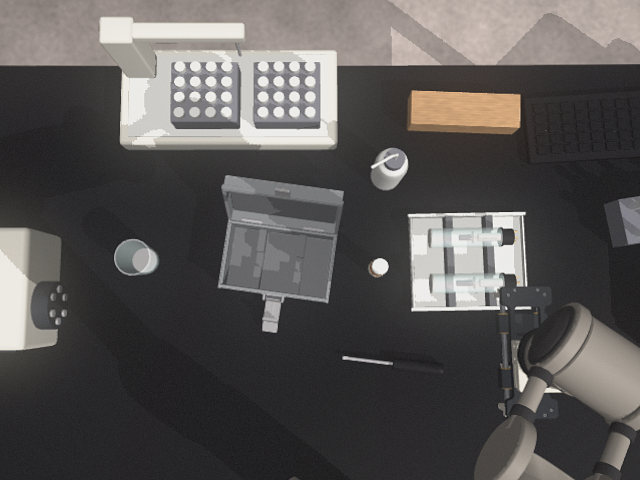

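```bash
python3 - <<'E'
from h import *
print(job.hand_in())
E
```

```text
the job is handed in; nothing more can be done
None
```

The job is done and handed in at about 18 s of the 61 s allowed. I swung the latch out and down to about 1.4 rad and opened the lid to about 1.83 rad. I then lifted the lamp out with the gripper tilted clear of the lid and lowered it into the empty notches of the tray. I opened the fingers only once the tray was carrying it.

**Last checks:**
- The final pictures from both cameras show the lamp lying in the near notches, parallel to the other lamp, which looks unmoved.
- The lid stands open without support. The vial, wash bottle and beaker are upright, and the arm is clear of everything.
- Contact forces in the readings I took after the moves stayed below about 8 N. I did not see the peaks during the moves.
- None of the checks failed. The two cameras disagreed by about 1–2 mm on where the case and tray are.
- I did not push the latch or the lid right to their stops (1.5 and 1.85 rad).

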